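# Drop the drill-jig plate onto its locating pin and hold it down

## Task

Swing the stiff lens arm that stands over the drill fixture aside to the right, well clear (at least 60 degrees from straight). Then pick up the jig plate by its orange grip, rest it on top of the fixture's pin with the pin a centimetre or two off the plate's centre, and slide it until the hidden bore in its underside drops over the pin. With the plate fully down and square to the fixture, finish while still gripping it and pressing it down firmly (about 15 N); do not let go, and leave the grease pot, spanner and tape roll alone.

Things in the scene. Friction and masses are not known exactly. Their poses are not given: they have to be found in the camera images.
- fixture: Blue drill fixture, fixed; foot 112x132 mm (x,y); on it a flat 88x108 mm aluminium workpiece, its top 40 mm above the bench. A 44 mm wide, 16 mm high lug runs along +x to 145 mm from the centre and carries the lens arm's post, 16 mm thick. Origin: centre of the underside, on the bench; z up. Its place and yaw (up to 12 degrees) differ in every run.
- seat (a point): Centre of the workpiece's top, 40 mm above the bench, on the axis of the locating pin; axes are the fixture's. The seated plate's underside lies here.
- pin_top (a point): Top of the fixed steel locating pin, 14 mm above the workpiece. The pin is 20 mm thick for its lower 8 mm, then tapers over 6 mm to a flat nose 12 mm wide.
- lens_arm (a joint): Stiff upright-axis hinge of the lens arm, rad. At 0 the arm points along the fixture's -x, over the pin; grows as it swings right (to the fixture's -y). Starts at -0.2 to 0.25, stop at 1.6, must end beyond 1.05. Stays where left; about 2 N sideways at the knob moves it. Lens ring 70 mm wide, underside 135 mm above the bench, centre 125 mm from the hinge axis.
- lens_hinge (a point): Point on the hinge axis of the lens arm, 125 mm along the fixture's +x from its centre, 140 mm above the bench; fixed to the fixture, with its axes.
- lens_knob (a point): Grip point on the black upright knob at the free end of the lens arm, 178 mm above the bench, 176 mm from the hinge axis; the knob is round, 18 mm thick, and stands free from 145 to 197 mm above the bench. The point's axes turn with the arm; its x runs from the knob towards the hinge.
- jig_plate: Loose flat steel jig plate, 90x110x20 mm (x,y,z), 0.45 kg, brass bushes at its corners. On top, central: orange grip bar, 56 mm long (x), 20 mm wide (y), from 24 to 64 mm above the underside. In the middle of the underside, hidden: a blind bore 23 mm wide, 16 deep, 2 mm chamfer. Origin: centre of underside (bore's mouth), z up. Seated, its x is parallel to the fixture's x, either way round.
- grease_pot: Loose white grease pot with a green lid, 63 mm across, 54 mm high, to be left alone. Origin: centre of the underside.
- spanner: Loose spanner lying flat, 28 x 160 x 8 mm, to be left alone. Origin: centre of the underside.
- tape_roll: Loose yellow roll of tape lying flat, 84 mm across, 19 mm high, to be left alone. Origin: centre of the underside.

How it is judged:
By the outcome, as a careful person would: the job done as asked, in the order asked, and still so for the second after the job is handed in, while the arm keeps its last pose, push and grip.
It also fails if it takes over 58 s, if anything falls off the work surface, if the arm or the gripper's body presses on something with over 40 N, if the wrist force passes 120 N, or if a joint passes its speed limit or range.

## Robot

A 7-joint arm with a two-finger parallel gripper is mounted at the origin on the work surface; the furniture and walls round the work are solid. World frame = base frame: x ahead of the robot, y to its left, z up, the work surface at z = 0. Lengths are in m, angles in rad, forces in N, time in s.
With the tool pointing down it reaches from about 0.4 to 0.85 m from the base axis. Payload 4.5 kg.
Tool frame: the origin (TCP) lies midway between the tips of the shut fingers; the grasp point (between the pads) lies 19 mm behind it; z points along the fingers, y is the direction in which the jaws open and shut (so a half turn about z gives the same grasp; the last joint's range is limited). The gripper opens to 88 mm and grips with 3 to 60 N. Pads are 18 mm wide; open, the fingers measure 123 mm over their backs; the gripper's body (75 mm by 187 mm) begins 45 mm behind the grasp point.
Start: joints at [1.379, 0.689, -0.195, 1.565, 0.157, 0.902, -0.215], TCP at [0.14, -0.609, 0.239] pointing down, gripper open.
Joint ranges: [-3.01, 3.01], [-0.46, 2.08], [-1.47, 1.51], [0.13, 2.56], [-1, 4.14], [0.04, 2.09], [-2.66, 2.66]. Speed limits (rad/s): [2.57, 2.57, 3.14, 3.14, 3.14, 3.14, 3.14].

## Interface

Orientations are given as a unit quaternion [x, y, z, w].
In Python, from plant import get_state, snapshot, finish_job, regions_of gives the robot as it stands.
- The arm moves only by the tool send_rows, never from a script. Its argument "series" is a list of rows, each an object of numbers: "grip": the opening, from 0 (shut) to 1 (fully open); "dx", "dy", "dz": the shift along the tool's x, y, z in mm; "turn": the turn about the tool's z in rad. A call has 1 to 20 rows; each row shifts and turns the commanded pose from where the row before left it, along the tool's axes as they then stand; what a row does not reach is not made up. A row lasts 1/10 s, in which the tool goes at most 50 mm and 8.59 degrees, less where a joint would pass 70% of its speed; a pose out of reach is approached as far as the arm can. A call is refused whole if a number of a shift passes 50 or a number of a turn 0.15, either way. A call with a gripper value outside its range is refused whole. The fingers move at their own pace and stop on an object; "force" is the grip in N (left out, the last holds). Time passes only in rows, so rows that do not move let the fingers close. It gives the time, the measured TCP pose, the force and the opening at its end, in the units of the state.
- get_state(): the state, without advancing time (a new reading comes with each control period).
- snapshot(name): name is "scene" or "top" or "wrist"; returns a dict with "img" (400x640x3 uint8, red, green, blue), "depth" (400x640 float32, m along the optical axis (not along the pixel's ray), 0 where there is no reading), "fov_y" (degrees; the focal length in pixels is half the picture's height over the tangent of half this angle, whatever the lens; pixels are square), "cx", "cy" (the principal point, pixels), "R" (3x3) and "t" (3): a world point X has camera coordinates R X + t. Camera axes: x right, y down, z forward; pixel columns grow to the right and rows downward; lengths in m; the calibration is good to about 2 mm. A picture is of the moment at which its call begins.
- finish_job(): hands the job in, once; it reports no verdict.
Trained networks look in a picture, given as the dict that the camera call returned (one of the last four; its "shot" number tells which), for a name from the list of things; names that differ only in an ending like _2 or _b are one class to them, and where a whole thing is asked for, a point or a joint stands for the part that bears it (a point fixed in the world has none). Each returns a list of dicts, best first, with "score" (0 to 1); they miss things now and then, are a little off and sometimes report something else, mostly with a low value. They report only what shows in the picture. A call takes as long as a camera call.
- regions_of(picture, target): "pixels" (400x640 bool, what is visible of it) and "extent" ([left, top, right, bottom] in pixels, round what is visible of it).
The state is a dict: "clock": time; "q": joint angles; "qd": joint speeds; "joint_torque": joint torques, N m; "tool_pos": TCP position; "eef_rot": TCP orientation; "contact_force": force on the tool from outside, world axes, zero at the start; "moment": the same for the moment, N m; "opening": opening from 0.0 (shut) to 1.0 (fully open).
Only numpy, scipy, OpenCV 4.12 (cv2) and the standard library are available. Lean on these libraries where they do the work, as an engineer would, in place of code of your own. Each camera call takes 0.05 s, during which the arm holds its last target.

## Working session

There is one attempt and no reset: what is moved stays moved. The work goes in short steps, Python scripts to look and compute and a tool call to move; the robot and the scene stay as the last step left them, time stands still between calls to the robot, and variables do not carry over. Pictures are saved under pics/ and viewed, and the job is handed in when it is done.

Besides the shell and the picture viewer there is one more tool, called after "Call:" as name([rows], argument=value, ...), one row to a line, values as JSON. send_rows: Moves the arm, as the interface text tells. Its arguments: {"type":"object","properties":{"series":{"type":"array","items":{"type":"object","properties":{"grip":{"type":"number"},"dx":{"type":"number"},"dy":{"type":"number"},"dz":{"type":"number"},"turn":{"type":"number"}}}},"force":{"type":"number"}},"required":["series"]}

```bash
ls; mkdir -p pics; cat > h.py <<'E'
import numpy as np, cv2
from plant import *
def save(p,n): cv2.imwrite('pics/'+n,cv2.cvtColor(p['img'],cv2.COLOR_RGB2BGR))
def cloud(p):
    f=200/np.tan(np.radians(p['fov_y'])/2)
    v,u=np.mgrid[0:400,0:640]; d=p['depth']
    c=np.stack([(u-p['cx'])/f*d,(v-p['cy'])/f*d,d],-1)
    return (c-np.array(p['t']))@np.array(p['R'])
def proj(p,X):
    f=200/np.tan(np.radians(p['fov_y'])/2)
    c=np.array(p['R'])@np.array(X)+np.array(p['t'])
    return c[0]/c[2]*f+p['cx'],c[1]/c[2]*f+p['cy']
E
python3 - <<'E'
from h import *
s=get_state();print(s)
for n in ['scene','top']:
    p=snapshot(n);save(p,n+'0.png');C=cloud(p)
    for t in ['fixture','lens_arm','lens_knob','jig_plate','grease_pot','spanner','tape_roll']:
        for r in regions_of(p,t)[:2]:
            m=r['pixels']&(p['depth']>0);P=C[m]
            print(n,t,round(r['score'],2),r['extent'],m.sum(),P.mean(0).round(3),P.min(0).round(3),P.max(0).round(3))
E
```

```text
pics
{'clock': 0.0, 'q': array([ 1.37878368,  0.68998822, -0.19452014,  1.56627949,  0.15730943,
        0.90250682, -0.21513944]), 'qd': array([-7.43363932e-04, -4.62367661e-05,  6.95386874e-05, -3.90484470e-04,
       -5.24289714e-04,  3.47891200e-04, -9.99634041e-04]), 'joint_torque': array([ 1.08675904e-03, -5.27561510e+01, -1.26718026e+00, -1.53428203e+01,
       -5.28421788e-02,  6.52403163e-03,  1.71637039e-04]), 'tool_pos': array([ 0.13975527, -0.6085563 ,  0.23792475]), 'eef_rot': array([ 9.93629768e-01,  1.12690210e-01, -1.65799183e-04, -8.79050598e-04]), 'contact_force': array([-0.358515  ,  0.01916657,  0.04903769]), 'moment': array([-0.03033453, -0.0552952 ,  0.00894705]), 'opening': 1.0002715582581576}
scene fixture 0.63 [286.8, 164.7, 332.8, 259.6] 1929 [0.601 0.175 0.063] [ 0.422  0.112 -0.001] [0.7   0.248 0.201]
scene lens_arm 0.62 [300.7, 166.1, 327.7, 218.9] 556 [0.572 0.185 0.146] [0.198 0.149 0.   ] [0.69  0.267 0.201]
scene lens_knob 0.81 [300.2, 163.0, 324.0, 218.6] 571 [0.559 0.189 0.141] [0.064 0.149 0.   ] [0.69  0.295 0.201]
scene lens_knob 0.22 [284.7, 16
[... 640 characters left out ...]
0.819 0.184 0.024]
top lens_arm 0.78 [303.2, 164.8, 335.4, 249.9] 1025 [0.572 0.184 0.143] [0.49  0.149 0.002] [0.685 0.223 0.199]
top lens_knob 0.58 [303.2, 164.6, 335.1, 242.2] 1055 [0.575 0.183 0.141] [ 0.49   0.142 -0.003] [0.721 0.223 0.199]
top jig_plate 0.64 [216.1, 227.2, 265.9, 263.1] 1393 [0.488 0.401 0.026] [0.437 0.342 0.001] [0.543 0.471 0.068]
top grease_pot 0.61 [263.9, 170.9, 289.2, 192.2] 424 [0.663 0.303 0.052] [0.635 0.275 0.007] [0.697 0.336 0.059]
top spanner 0.52 [378.8, 174.9, 433.1, 195.3] 268 [ 0.662 -0.062  0.006] [ 0.641 -0.138 -0.004] [0.686 0.014 0.011]
top tape_roll 0.61 [317.6, 130.3, 343.6, 161.9] 442 [0.768 0.149 0.017] [0.729 0.107 0.   ] [0.813 0.189 0.024]
```

```bash
python3 - <<'E'
from h import *
import cv2
a=cv2.imread('pics/top0.png')[110:290,190:460];b=cv2.imread('pics/scene0.png')[140:300,190:430]
cv2.imwrite('pics/topc.png',cv2.resize(a,None,fx=2.9,fy=2.9,interpolation=cv2.INTER_CUBIC))
cv2.imwrite('pics/scenec.png',cv2.resize(b,None,fx=3.2,fy=3.2,interpolation=cv2.INTER_CUBIC))
E
```

```text
(no output)
```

View pics/topc.png

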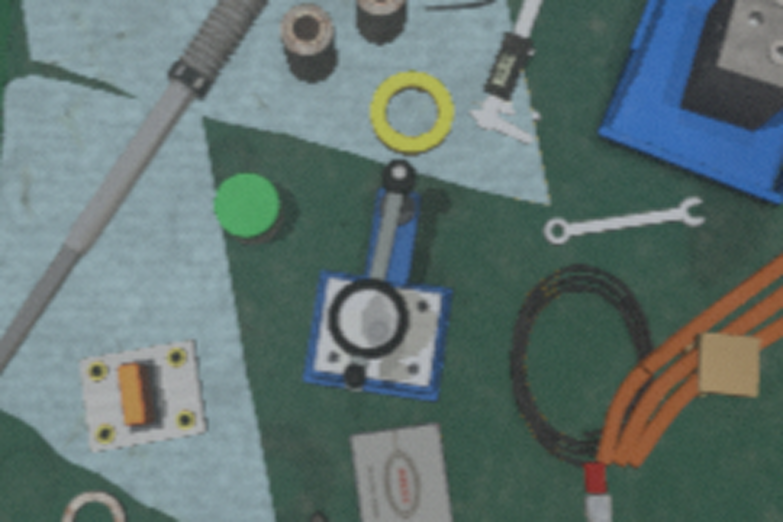

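View pics/scenec.png

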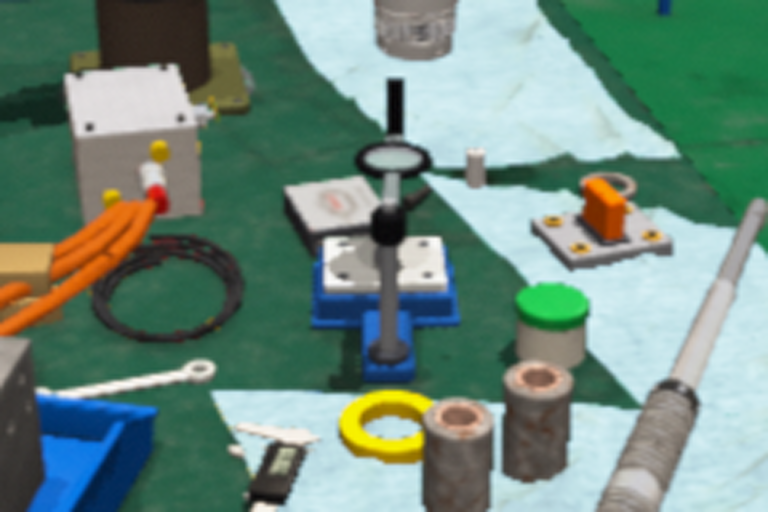

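View pics/scene0.png

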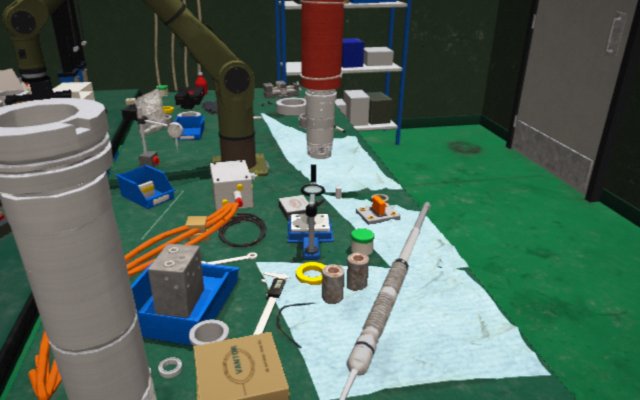

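View pics/top0.png

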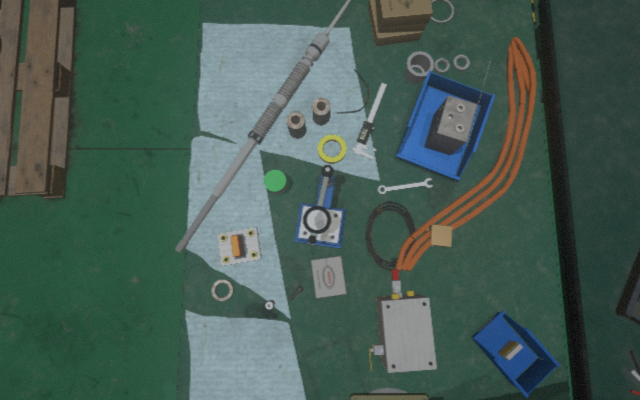

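```bash
python3 - <<'E'
from h import *
for n in ['top','scene']:
    p=snapshot(n);C=cloud(p);im=p['img'].astype(int);hsv=cv2.cvtColor(p['img'],cv2.COLOR_RGB2HSV)
    ok=(p['depth']>0)
    X,Y,Z=C[...,0],C[...,1],C[...,2]
    near=ok&(abs(X-.6)<.16)&(abs(Y-.18)<.12)
    H,S,V=hsv[...,0],hsv[...,1],hsv[...,2]
    blue=near&(H>100)&(H<120)&(S>140)&(Z<.035)&(Z>.008)
    P=C[blue];print(n,'blue',blue.sum(),cv2.minAreaRect(P[:,:2].astype(np.float32)))
    wk=near&(abs(Z-.04)<.006)&(S<60)
    P=C[wk];print('wk',wk.sum(),P.mean(0),cv2.minAreaRect(P[:,:2].astype(np.float32)))
    fx=near&(Z>.03)&(Z<.05);P=C[fx];print('z40',fx.sum(),cv2.minAreaRect(P[:,:2].astype(np.float32)))
    k=near&(Z>.15);P=C[k];print('knob',k.sum(),P.mean(0),P.min(0),P.max(0),np.median(P,0))
    r=near&(Z>.125)&(Z<.15);P=C[r];print('ring/arm',r.sum(),P.min(0),P.max(0))
    # hinge
    hh=near&(Z>.10)&(X>.66);P=C[hh];print('hinge top',hh.sum(),P.mean(0),P.min(0),P.max(0)) if hh.sum() else 0
    nj=ok&(abs(X-.49)<.1)&(abs(Y-.4)<.1)
    o=nj&(H<18)&(S>150)&(Z>.03);P=C[o];print('grip',o.sum(),P.mean(0),cv2.minAreaRect(P[:,:2].astype(np.float32)),P.max(0))
    o2=o&(Z>.058);P=C[o2];print('griptop',o2.sum(),P.mean(0),cv2.minAreaRect(P[:,:2].astype(np.float32)))
    pl=nj&(Z>.014)&(Z<.027);P=C[pl];print('plate',pl.sum(),P.mean(0),cv2.minAreaRect(P[:,:2].astype(np.float32)))
    # tall/large things in the workspace
    big=ok&(Z>.12)&(X>0.1)&(X<1.1)&(abs(Y)<.7)&~near
    q=np.unique((C[big]*10).round().astype(int),axis=0,return_counts=True)
    print([ (list(a),c) for a,c in zip(*q) if c>15])
    print('cam',-np.array(p['R']).T@p['t'])
E
```

```text
top blue 137 ((0.5780856013298035, 0.17749685049057007), (0.1267160326242447, 0.16864757239818573), 81.82315826416016)
wk 622 [0.539476   0.17170558 0.04017955] ((0.5633410811424255, 0.188487708568573), (0.2388404905796051, 0.13403569161891937), 25.82061004638672)
z40 895 ((0.5646840333938599, 0.18840189278125763), (0.27608993649482727, 0.14576156437397003), 23.16701889038086)
knob 164 [0.61340997 0.17493644 0.16732504] [0.49122726 0.14943157 0.15024239] [0.68474437 0.20589721 0.20039516] [0.66628053 0.16933089 0.15495422]
ring/arm 834 [0.48977845 0.14924567 0.13150203] [0.66724719 0.22304387 0.1493284 ]
hinge top 108 [0.67151352 0.16294551 0.15413695] [0.66022841 0.14924567 0.13593843] [0.68474437 0.17676711 0.16637028]<stdin>:18: RuntimeWarning: Mean of empty slice.
  ret = um.true_divide(
Traceback (most recent call last):
ValueError: zero-size array to reduction operation maximum which has no identity
```

```bash
python3 - <<'E'
from h import *
from scipy import ndimage as nd
for n in ['top','scene']:
    p=snapshot(n);C=cloud(p);hsv=cv2.cvtColor(p['img'],cv2.COLOR_RGB2HSV)
    ok=(p['depth']>0)
    X,Y,Z=C[...,0],C[...,1],C[...,2]
    H,S,V=[hsv[...,i].astype(int) for i in range(3)]
    def rect(m,name):
        m=nd.binary_opening(m);l,k=nd.label(m)
        if k==0: print(n,name,'none');return
        m=l==1+np.argmax(nd.sum(m,l,range(1,k+1)));P=C[m]
        c,sz,a=cv2.minAreaRect(P[:,:2].astype(np.float32))
        print(n,name,m.sum(),P.mean(0).round(4),np.round(c,4),np.round(sz,4),round(a,1),'z',np.percentile(P[:,2],[5,50,95]).round(3))
    nj=ok&(abs(X-.49)<.1)&(abs(Y-.4)<.1)
    print(C[nj&(Z>.03)].shape, hsv[nj&(Z>.05)][:3])
    rect(nj&(Z>.05),'grip');rect(nj&(Z>.01),'plate')
    near=ok&(abs(X-.6)<.16)&(abs(Y-.18)<.12)
    rect(near&(Z>.012)&(X<.62),'foot+all')
    rect(near&(Z>.034)&(Z<.046),'wk')
    rect(near&(Z>.012)&(Z<.02)&(X>.6),'lug')
    rect(near&(Z>.172),'knob')
    rect(near&(Z>.12)&(X>.64),'hinge')
    big=ok&(Z>.12)&(X>0.1)&(X<1.1)&(abs(Y)<.7)&~near
    q=np.unique((C[big]*10).round().astype(int),axis=0,return_counts=True)
    print([ (a.tolist(),int(c)) for a,c in zip(*q) if c>15])
E
```

```text
(229, 3) [[ 13  98 145]
 [ 11 111 136]
 [  9  78 111]]
top grip 175 [0.4881 0.4037 0.0631] [0.4885 0.4049] [0.0553 0.0205] 11.4 z [0.057 0.064 0.067]
top plate 1492 [0.4842 0.4057 0.0255] [0.4845 0.4072] [0.1366 0.1477] 55.3 z [0.013 0.021 0.064]
top foot+all 1734 [0.5471 0.1794 0.0862] [0.5548 0.1798] [0.1196 0.135 ] 81.5 z [0.026 0.042 0.147]
top wk 441 [0.5376 0.1487 0.0405] [0.5448 0.1556] [0.0589 0.0881] 81.6 z [0.038 0.04  0.043]
top lug 133 [0.6291 0.1568 0.016 ] [0.6334 0.1573] [0.0212 0.0657] 81.3 z [0.013 0.016 0.019]
top knob 49 [0.4995 0.199  0.1962] [0.4997 0.199 ] [0.0173 0.0138] 0.5 z [0.194 0.197 0.199]
top hinge 163 [0.6648 0.164  0.1512] [0.6629 0.1628] [0.0452 0.0276] 1.4 z [0.142 0.152 0.163]
[([7, -2, 2], 18), ([8, -2, 1], 771), ([8, -2, 2], 37), ([8, -1, 1], 210), ([9, -2, 1], 234), ([9, -2, 2], 28)]
(188, 3) [[ 13 135 176]
 [ 12 162 231]
 [ 15 191 239]]
scene grip 105 [0.4993 0.4054 0.0613] [0.4929 0.4067] [0.0575 0.0235] 8.1 z [0.052 0.063 0.068]
scene plate 794 [0.5016 0.4059 0.0276] [0.4777 0.4101] [0.1357 0.1595] 72.8 z [0.012 0.023 0.064]
scene foot+all 62
[... 155 characters left out ...]
2 z [0.037 0.042 0.045]
scene lug 43 [0.7473 0.1571 0.0162] [0.7513 0.1547] [0.0263 0.0304] 23.5 z [0.012 0.016 0.019]
scene knob 57 [0.5071 0.2    0.1873] [0.5079 0.1999] [0.0144 0.0153] 79.5 z [0.173 0.188 0.2  ]
scene hinge 156 [0.6809 0.1632 0.1458] [0.6672 0.1638] [0.0497 0.029 ] 3.0 z [0.125 0.147 0.162]
[([1, -7, 3], 41), ([1, -7, 6], 38), ([1, -6, 3], 48), ([1, -6, 4], 76), ([1, -6, 5], 57), ([1, -6, 6], 60), ([1, -5, 3], 46), ([1, -5, 6], 173), ([2, -7, 3], 126), ([2, -6, 3], 145), ([2, -6, 4], 739), ([2, -6, 5], 888), ([2, -6, 6], 854), ([2, -5, 3], 47), ([2, -5, 6], 202), ([8, -2, 1], 555), ([8, -2, 2], 34), ([8, -1, 1], 182), ([9, -2, 1], 336), ([9, -2, 2], 33), ([9, -1, 1], 23)]
```

```bash
python3 - <<'E'
from h import *
p=snapshot('scene');C=cloud(p)
print('base',proj(p,[0,0,0]),'tcp',proj(p,[.14,-.609,.239]))
for u,v in [(320,50),(320,120),(320,155),(60,250),(235,75),(240,150),(180,30),(40,50),(235,175),(175,280)]: print(u,v,p['depth'][v,u],C[v,u].round(3))
p=snapshot('wrist');save(p,'w0.png')
E
```

```text
base (np.float64(238.83254150398625), np.float64(166.94509674400385)) tcp (np.float64(46.601560788540496), np.float64(127.33388099642458))
320 50 1.800143 [0.007 0.314 0.43 ]
320 120 1.9162843 [0.005 0.317 0.172]
320 155 2.002533 [-0.016  0.322  0.021]
60 250 0.47612298 [ 1.384 -0.204  0.495]
235 75 1.7322514 [0.064 0.006 0.366]
240 150 1.851513 [0.066 0.007 0.093]
180 30 1.6510532 [ 0.053 -0.162  0.517]
40 50 1.5228245 [ 0.146 -0.573  0.482]
235 175 1.6250255 [ 0.313 -0.021  0.101]
175 280 1.096815 [ 0.882 -0.174  0.107]
```

View pics/w0.png

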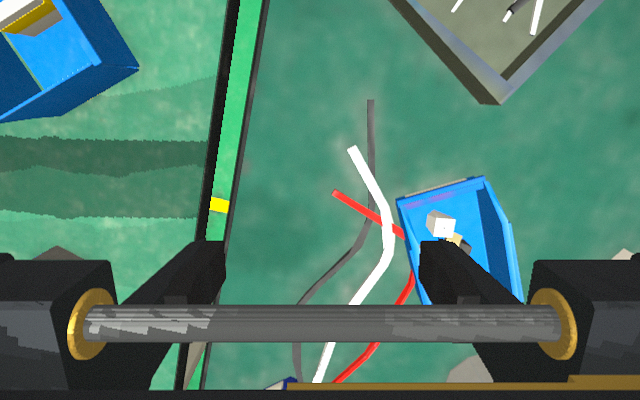

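Call:
send_rows([
  {"dx": 31,"dy": -9,"dz": -3,"grip": 1},
  {"dx": 31,"dy": -9,"dz": -3},
  {"dx": 31,"dy": -9,"dz": -3},
  {"dx": 31,"dy": -9,"dz": -3},
  {"dx": 31,"dy": -9,"dz": -3},
  {"dx": 31,"dy": -9,"dz": -3},
  {"dx": 31,"dy": -9,"dz": -3},
  {"dx": 31,"dy": -9,"dz": -3},
  {"dx": 31,"dy": -9},
  {"dx": 31,"dy": -9},
])

```text
schema error: expected keys grip, dx, dy, dz, turn
```

```bash
cat >> h.py <<'E'
from scipy.spatial.transform import Rotation as Ro
def st():
    s=get_state(); M=Ro.from_quat(s['eef_rot']).as_matrix()
    print('t',s['clock'],'tcp',s['tool_pos'].round(4),'yawx',np.degrees(np.arctan2(M[1,0],M[0,0])).round(2),'tilt',M[:,2].round(3),'F',s['contact_force'].round(1),'q',s['q'].round(2),'op',round(s['opening'],3)); return s,M
def tool(target):
    s,M=st(); print('tool shift mm',(M.T@(np.array(target)-s['tool_pos'])*1000).round(1))
E
python3 -c "
from h import *
tool([.58,-.15,.26])"
```

```text
t 1.05 tcp [ 0.14   -0.6092  0.2388] yawx 12.94 tilt [ 0. -0. -1.] F [-0.  -0.5  0.2] q [ 1.38  0.69 -0.19  1.57  0.16  0.9  -0.22] op 1.003
tool shift mm [ 531.7 -349.   -21.3]
```

Call:
send_rows([
  {"dx": 31,"dy": -9,"dz": -3,"turn": 0,"grip": 1},
  {"dx": 31,"dy": -9,"dz": -3,"turn": 0,"grip": 1},
  {"dx": 31,"dy": -9,"dz": -3,"turn": 0,"grip": 1},
  {"dx": 31,"dy": -9,"dz": -3,"turn": 0,"grip": 1},
  {"dx": 31,"dy": -9,"dz": -3,"turn": 0,"grip": 1},
  {"dx": 31,"dy": -9,"dz": -3,"turn": 0,"grip": 1},
  {"dx": 31,"dy": -9,"dz": -3,"turn": 0,"grip": 1},
  {"dx": 31,"dy": -9,"dz": 0,"turn": 0,"grip": 1},
  {"dx": 31,"dy": -9,"dz": 0,"turn": 0,"grip": 1},
  {"dx": 31,"dy": -9,"dz": 0,"turn": 0,"grip": 1},
])

```text
clock: 2.05
tool_pos: [0.423, -0.4513, 0.2598]
eef_rot: [0.994, 0.113, 0.0, 0.0]
contact_force: [0.2, 0.1, -0.1]
opening: 0.999
```

```bash
python3 -c "
from h import *
tool([.58,-.15,.26])"
```

```text
t 2.05 tcp [ 0.423  -0.4513  0.2598] yawx 12.94 tilt [ 0. -0. -1.] F [ 0.2  0.1 -0.1] q [ 0.84  0.66 -0.17  1.56  0.13  0.93 -0.72] op 0.999
tool shift mm [ 2.205e+02 -2.585e+02 -2.000e-01]
```

Call:
send_rows([
  {"dx": 22,"dy": -26,"dz": 0,"turn": 0,"grip": 1},
  {"dx": 22,"dy": -26,"dz": 0,"turn": 0,"grip": 1},
  {"dx": 22,"dy": -26,"dz": 0,"turn": 0,"grip": 1},
  {"dx": 22,"dy": -26,"dz": 0,"turn": 0,"grip": 1},
  {"dx": 22,"dy": -26,"dz": 0,"turn": 0,"grip": 1},
  {"dx": 22,"dy": -26,"dz": 0,"turn": 0,"grip": 1},
  {"dx": 22,"dy": -26,"dz": 0,"turn": 0,"grip": 1},
  {"dx": 22,"dy": -26,"dz": 0,"turn": 0,"grip": 1},
  {"dx": 22,"dy": -26,"dz": 0,"turn": 0,"grip": 1},
  {"dx": 22,"dy": -26,"dz": 0,"turn": 0,"grip": 1},
  {"dx": 0,"dy": -36,"dz": 0,"turn": 0,"grip": 1},
  {"dx": 0,"dy": -36,"dz": 0,"turn": 0,"grip": 1},
  {"dx": 0,"dy": -36,"dz": 0,"turn": 0,"grip": 1},
  {"dx": 0,"dy": -36,"dz": 0,"turn": 0,"grip": 1},
  {"dx": 0,"dy": -36,"dz": 0,"turn": 0,"grip": 1},
  {"dx": 0,"dy": -36,"dz": 0,"turn": 0,"grip": 1},
  {"dx": 0,"dy": -36,"dz": 0,"turn": 0,"grip": 1},
  {"dx": 0,"dy": -36,"dz": 0,"turn": 0,"grip": 1},
  {"dx": 0,"dy": -36,"dz": 0,"turn": 0,"grip": 1},
  {"dx": 0,"dy": -36,"dz": 0,"turn": 0,"grip": 1},
])

```text
clock: 4.05
tool_pos: [0.4971, 0.2029, 0.2599]
eef_rot: [0.994, 0.113, 0.0, -0.0]
contact_force: [0.8, -0.4, 0.7]
opening: 1.001
```

```bash
python3 -c "
from h import *
tool([.4995,.199,.165])
p=snapshot('wrist');save(p,'w1.png');print(proj(p,[.4995,.199,.197]))"
```

```text
t 4.05 tcp [0.4971 0.2029 0.2599] yawx 12.94 tilt [ 0.  0. -1.] F [ 0.8 -0.4  0.7] q [-0.4   0.54 -0.12  1.81  0.09  0.79 -1.91] op 1.001
tool shift mm [ 1.4  4.4 94.9]
(np.float64(328.37938556642445), np.float64(212.67223007732568))
```

View pics/w1.png

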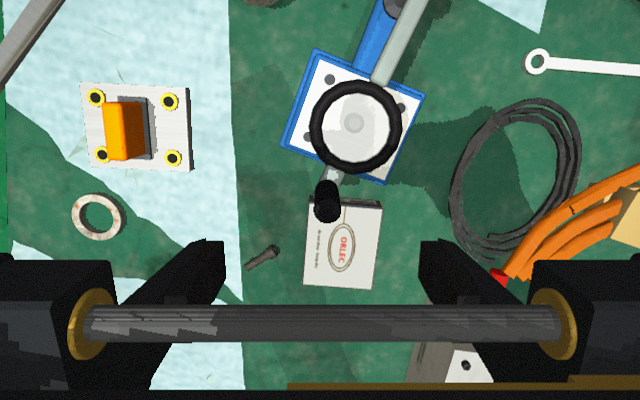

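```bash
cat > meas.py <<'E'
from h import *
from scipy import ndimage as nd
def rect(C,m,name):
    m=nd.binary_opening(m);l,k=nd.label(m)
    if k==0: print(name,'none');return
    m=l==1+np.argmax(nd.sum(m,l,range(1,k+1)));P=C[m]
    c,sz,a=cv2.minAreaRect(P[:,:2].astype(np.float32)*1000)
    print(name,m.sum(),P.mean(0).round(4),np.round(c,1),np.round(sz,1),round(a,1),'z',np.percentile(P[:,2],[5,50,95]).round(3),'box',cv2.boxPoints((c,sz,a)).round(0).tolist())
    return P
E
python3 - <<'E'
from meas import *
p=snapshot('wrist');C=cloud(p);X,Y,Z=C[...,0],C[...,1],C[...,2];ok=p['depth']>0
nj=ok&(abs(X-.49)<.1)&(abs(Y-.4)<.1)
rect(C,nj&(Z>.058),'griptop');rect(C,nj&(Z>.012)&(Z<.03),'plate')
near=ok&(abs(X-.6)<.16)&(abs(Y-.18)<.12)
rect(C,near&(Z>.034)&(Z<.046),'wk')
hsv=cv2.cvtColor(p['img'],cv2.COLOR_RGB2HSV)
bl=near&(hsv[...,0]>95)&(hsv[...,0]<125)&(hsv[...,1]>150)
rect(C,bl|(near&(Z>.022)&(Z<.046)),'foot')
rect(C,near&(Z>.19),'knobtop')
E
```

```text
griptop 1246 [0.49   0.4047 0.0628] [488.9 406. ] [55.7 20.5] 10.0 z [0.06  0.063 0.065] box [[460.0, 411.0], [463.0, 391.0], [518.0, 401.0], [515.0, 421.0]]
plate 7113 [0.4902 0.4027 0.02  ] [475.1 416.7] [114.8 136.3] 9.3 z [0.016 0.02  0.024] box [[408.0, 475.0], [429.0, 340.0], [543.0, 359.0], [521.0, 493.0]]
wk 1936 [0.5589 0.2218 0.0396] [552.4 212.6] [45.2 87.9] 81.6 z [0.038 0.04  0.041] box [[506.0, 197.0], [593.0, 184.0], [599.0, 229.0], [512.0, 241.0]]
foot 5793 [0.5883 0.2075 0.0255] [585.4 209. ] [ 68.7 180.3] 77.6 z [0.007 0.027 0.04 ] box [[490.0, 195.0], [666.0, 156.0], [681.0, 223.0], [505.0, 262.0]]
knobtop 65485 [0.5154 0.216  0.335 ] [505.8 213.8] [ 47.8 159.3] 13.5 z [0.283 0.341 0.357] box [[464.0, 286.0], [501.0, 131.0], [548.0, 142.0], [510.0, 297.0]]
```

Call:
send_rows([
  {"dx": 1,"dy": 4,"dz": 19,"turn": 0,"grip": 1},
  {"dx": 0,"dy": 0,"dz": 25,"turn": 0,"grip": 1},
  {"dx": 0,"dy": 0,"dz": 25,"turn": 0,"grip": 1},
  {"dx": 0,"dy": 0,"dz": 20,"turn": 0,"grip": 0.8},
  {"dx": 0,"dy": 0,"dz": 6,"turn": 0,"grip": 0.2},
  {"dx": 0,"dy": 0,"dz": 0,"turn": 0,"grip": 0},
  {"dx": 0,"dy": 0,"dz": 0,"turn": 0,"grip": 0},
  {"dx": 0,"dy": 0,"dz": 0,"turn": 0,"grip": 0},
], force=12)

```text
clock: 4.95
tool_pos: [0.5002, 0.198, 0.1658]
eef_rot: [0.994, 0.113, 0.001, -0.0]
contact_force: [0.9, 0.7, -0.4]
opening: 0.573
```

```bash
python3 -c "
from h import *
st()"
```

```text
t 4.95 tcp [0.5002 0.198  0.1658] yawx 12.93 tilt [ 0.002  0.001 -1.   ] F [ 0.9  0.7 -0.4] q [-0.4   0.68 -0.1   1.91  0.12  0.56 -1.93] op 0.573
```

Call:
send_rows([
  {"dx": 0,"dy": 0,"dz": 0,"turn": 0,"grip": 0},
  {"dx": 0,"dy": 0,"dz": 0,"turn": 0,"grip": 0},
  {"dx": 0,"dy": 0,"dz": 0,"turn": 0,"grip": 0},
  {"dx": 0,"dy": 0,"dz": 0,"turn": 0,"grip": 0},
  {"dx": 0,"dy": 0,"dz": 0,"turn": 0,"grip": 0},
  {"dx": 0,"dy": 0,"dz": 0,"turn": 0,"grip": 0},
])

```text
clock: 5.55
tool_pos: [0.4989, 0.1983, 0.1648]
eef_rot: [0.994, 0.113, -0.0, -0.0]
contact_force: [-1.9, 2.0, 2.6]
opening: 0.199
```

Call:
send_rows([
  {"dx": -4.8,"dy": 11.3,"dz": 0,"turn": -0.07,"grip": 0},
  {"dx": -4.8,"dy": 11.3,"dz": 0,"turn": -0.07,"grip": 0},
  {"dx": -4.8,"dy": 11.3,"dz": 0,"turn": -0.07,"grip": 0},
  {"dx": -4.8,"dy": 11.3,"dz": 0,"turn": -0.07,"grip": 0},
  {"dx": -4.8,"dy": 11.3,"dz": 0,"turn": -0.07,"grip": 0},
  {"dx": -4.8,"dy": 11.3,"dz": 0,"turn": -0.07,"grip": 0},
  {"dx": -4.8,"dy": 11.3,"dz": 0,"turn": -0.07,"grip": 0},
])

```text
clock: 6.25
tool_pos: [0.5029, 0.1129, 0.1648]
eef_rot: [0.936, 0.352, 0.001, -0.0]
contact_force: [1.4, 2.7, -0.7]
opening: 0.197
```

```bash
python3 -c "
from h import *
s,M=st();d=s['tool_pos'][:2]-np.array([.672,.163]);print(np.hypot(*d),np.degrees(np.arctan2(d[1],d[0]))%360)"
```

```text
t 6.25 tcp [0.5029 0.1129 0.1648] yawx 41.2 tilt [ 0.001  0.001 -1.   ] F [ 1.4  2.7 -0.7] q [-0.15  0.67 -0.26  1.97  0.31  0.54 -1.47] op 0.197
0.17634092152854616 196.49220977861856
```

Moving on the arc with small forces. Continue.

Call:
send_rows([
  {"dx": -4.8,"dy": 11.3,"dz": 0,"turn": -0.07,"grip": 0},
  {"dx": -4.8,"dy": 11.3,"dz": 0,"turn": -0.07,"grip": 0},
  {"dx": -4.8,"dy": 11.3,"dz": 0,"turn": -0.07,"grip": 0},
  {"dx": -4.8,"dy": 11.3,"dz": 0,"turn": -0.07,"grip": 0},
  {"dx": -4.8,"dy": 11.3,"dz": 0,"turn": -0.07,"grip": 0},
  {"dx": -4.8,"dy": 11.3,"dz": 0,"turn": -0.07,"grip": 0},
  {"dx": -4.8,"dy": 11.3,"dz": 0,"turn": -0.07,"grip": 0},
])

```text
clock: 6.95
tool_pos: [0.5462, 0.0399, 0.1649]
eef_rot: [0.823, 0.568, 0.002, -0.0]
contact_force: [1.6, 4.5, -1.6]
opening: 0.195
```

```bash
python3 -c "
from h import *
s,M=st();d=s['tool_pos'][:2]-np.array([.672,.163]);print(np.hypot(*d),np.degrees(np.arctan2(d[1],d[0]))%360)"
```

```text
t 6.95 tcp [0.5462 0.0399 0.1649] yawx 69.27 tilt [ 0.002  0.002 -1.   ] F [ 1.6  4.5 -1.6] q [ 0.1   0.72 -0.43  1.87  0.46  0.65 -0.97] op 0.195
0.17598511148660972 224.37335993322455
```

Call:
send_rows([
  {"dx": -4.8,"dy": 11.3,"dz": 0,"turn": -0.07,"grip": 0},
  {"dx": -4.8,"dy": 11.3,"dz": 0,"turn": -0.07,"grip": 0},
  {"dx": -4.8,"dy": 11.3,"dz": 0,"turn": -0.07,"grip": 0},
  {"dx": -4.8,"dy": 11.3,"dz": 0,"turn": -0.07,"grip": 0},
  {"dx": -4.8,"dy": 11.3,"dz": 0,"turn": -0.07,"grip": 0},
  {"dx": -4.8,"dy": 11.3,"dz": 0,"turn": -0.07,"grip": 0},
  {"dx": -4.8,"dy": 11.3,"dz": 0,"turn": -0.07,"grip": 0},
  {"dx": 0,"dy": 0,"dz": 0,"turn": 0,"grip": 0.3},
  {"dx": 0,"dy": 0,"dz": 0,"turn": 0,"grip": 0.5},
  {"dx": 0,"dy": 0,"dz": 0,"turn": 0,"grip": 0.5},
  {"dx": 0,"dy": 0,"dz": 0,"turn": 0,"grip": 0.5},
])

```text
clock: 8.05
tool_pos: [0.6165, -0.0061, 0.1646]
eef_rot: [0.662, 0.75, -0.001, 0.0]
contact_force: [-0.4, 0.9, 0.3]
opening: 0.494
```

```bash
python3 -c "
from h import *
s,M=st();d=s['tool_pos'][:2]-np.array([.672,.163]);print(np.hypot(*d),np.degrees(np.arctan2(d[1],d[0]))%360)"
```

```text
t 8.05 tcp [ 0.6165 -0.0061  0.1646] yawx 97.14 tilt [-0.001 -0.001 -1.   ] F [-0.4  0.9  0.3] q [ 0.25  0.82 -0.58  1.65  0.57  0.85 -0.45] op 0.494
0.17795513789384676 251.8330403261008
```

Call:
send_rows([
  {"dx": 0,"dy": 0,"dz": -25,"turn": 0,"grip": 0.6},
  {"dx": 0,"dy": 0,"dz": -30,"turn": 0,"grip": 0.7},
  {"dx": 0,"dy": 0,"dz": -30,"turn": 0.1,"grip": 0.8},
  {"dx": 0,"dy": 0,"dz": -15,"turn": 0.14,"grip": 0.8},
  {"dx": 0,"dy": 0,"dz": 0,"turn": 0.14,"grip": 0.8},
  {"dx": 0,"dy": 0,"dz": 0,"turn": 0.14,"grip": 0.8},
  {"dx": 0,"dy": 0,"dz": 0,"turn": 0.14,"grip": 0.8},
  {"dx": 0,"dy": 0,"dz": 0,"turn": 0.14,"grip": 0.8},
  {"dx": 0,"dy": 0,"dz": 0,"turn": 0.14,"grip": 0.8},
  {"dx": 0,"dy": 0,"dz": 0,"turn": 0.14,"grip": 0.8},
  {"dx": 0,"dy": 0,"dz": 0,"turn": 0.14,"grip": 0.8},
  {"dx": 0,"dy": 0,"dz": 0,"turn": 0.14,"grip": 0.8},
  {"dx": 0,"dy": 0,"dz": 0,"turn": 0.14,"grip": 0.8},
  {"dx": 0,"dy": 0,"dz": 0,"turn": 0.03,"grip": 0.8},
])

```text
clock: 9.45
tool_pos: [0.6167, -0.0057, 0.2649]
eef_rot: [0.997, 0.082, -0.0, 0.0]
contact_force: [-0.5, 0.2, -0.2]
opening: 0.798
```

```bash
python3 - <<'E'
from meas import *
tool([.489,.4055,.2])
p=snapshot('top');C=cloud(p);X,Y,Z=C[...,0],C[...,1],C[...,2];ok=p['depth']>0
near=ok&(abs(X-.6)<.16)&(abs(Y-.18)<.12)
rect(C,near&(Z>.034)&(Z<.046),'wk')
rect(C,near&(Z>.046)&(Z<.06)&(abs(X-.548)<.03)&(abs(Y-.18)<.03),'pin')
rect(C,near&(Z>.02)&(Z<.06),'foot')
rect(C,ok&(Z>.12)&(Z<.2)&(X>.63),'arm/hinge')
a=cv2.cvtColor(p['img'],cv2.COLOR_RGB2BGR)[110:290,190:460]
cv2.imwrite('pics/top2.png',cv2.resize(a,None,fx=2.9,fy=2.9,interpolation=cv2.INTER_CUBIC))
E
```

```text
t 9.45 tcp [ 0.6167 -0.0057  0.2649] yawx 9.39 tilt [-0.    -0.001 -1.   ] F [-0.5  0.2 -0.2] q [ 0.06  0.65 -0.22  1.56  0.16  0.95 -1.62] op 0.798
tool shift mm [ -58.9 -426.6   64.6]
wk 1226 [0.5479 0.1807 0.0404] [547.9 182. ] [110.3  89.3] 81.6 z [0.037 0.04  0.043] box [[496.0, 134.0], [584.0, 121.0], [600.0, 230.0], [512.0, 243.0]]
pin 42 [0.5473 0.1807 0.0519] [547.5 180.3] [17.2 17.2] 44.6 z [0.048 0.052 0.056] box [[535.0, 180.0], [547.0, 168.0], [560.0, 180.0], [548.0, 192.0]]
foot 1559 [0.5468 0.1806 0.0387] [548.3 180.6] [119.6 100.2] 81.6 z [0.029 0.04  0.044] box [[490.0, 129.0], [589.0, 114.0], [607.0, 232.0], [507.0, 247.0]]
arm/hinge 906 [ 1.1338 -0.0498  0.1293] [1138.1  -53.8] [ 55.5 140.4] 4.4 z [0.124 0.13  0.132] box [[1105.0, 14.0], [1116.0, -126.0], [1171.0, -122.0], [1160.0, 18.0]]
```

View pics/top2.png

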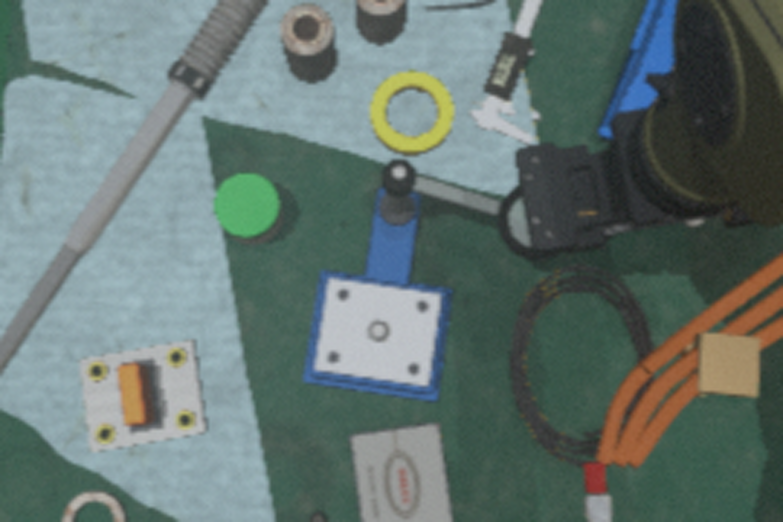

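Call:
send_rows([
  {"dx": -5,"dy": -35,"dz": 0,"turn": 0,"grip": 0.8},
  {"dx": -5,"dy": -36,"dz": 0,"turn": 0,"grip": 0.8},
  {"dx": -5,"dy": -36,"dz": 0,"turn": 0,"grip": 0.8},
  {"dx": -5,"dy": -36,"dz": 0,"turn": 0,"grip": 0.8},
  {"dx": -5,"dy": -36,"dz": 0,"turn": 0,"grip": 0.8},
  {"dx": -5,"dy": -36,"dz": 0,"turn": 0,"grip": 0.8},
  {"dx": -5,"dy": -36,"dz": 5,"turn": 0,"grip": 0.8},
  {"dx": -5,"dy": -36,"dz": 10,"turn": 0,"grip": 0.8},
  {"dx": -5,"dy": -36,"dz": 10,"turn": 0,"grip": 0.8},
  {"dx": -5,"dy": -36,"dz": 15,"turn": 0,"grip": 0.8},
  {"dx": -5,"dy": -36,"dz": 15,"turn": 0,"grip": 0.8},
  {"dx": -4,"dy": -32,"dz": 10,"turn": 0,"grip": 0.8},
  {"dx": 0,"dy": 0,"dz": 0,"turn": 0,"grip": 0.8},
])

```text
clock: 10.8
tool_pos: [0.4838, 0.4114, 0.1981]
eef_rot: [0.996, 0.088, -0.002, -0.002]
contact_force: [-1.0, 0.1, -0.0]
opening: 0.796
```

```bash
python3 - <<'E'
from meas import *
tool([.489,.4055,.029])
p=snapshot('wrist');save(p,'w3.png');C=cloud(p);X,Y,Z=C[...,0],C[...,1],C[...,2];ok=p['depth']>0
nj=ok&(abs(X-.49)<.1)&(abs(Y-.4)<.1)
rect(C,nj&(Z>.058)&(Z<.07),'griptop');rect(C,nj&(Z>.017)&(Z<.025),'plate')
E
```

```text
t 10.8 tcp [0.4838 0.4114 0.1981] yawx 10.14 tilt [-0.004  0.003 -1.   ] F [-1.   0.1 -0. ] q [-0.68  0.75 -0.18  1.57  0.16  0.83 -2.31] op 0.796
tool shift mm [  4.7   7.4 169. ]
griptop 1597 [0.4901 0.407  0.063 ] [488.5 406.5] [56.4 19.9] 9.9 z [0.06  0.063 0.065] box [[459.0, 411.0], [462.0, 392.0], [518.0, 401.0], [515.0, 421.0]]
plate 9452 [0.4917 0.4073 0.0203] [484.5 406.3] [ 97.8 111.3] 10.1 z [0.018 0.02  0.024] box [[427.0, 453.0], [446.0, 343.0], [542.0, 360.0], [523.0, 470.0]]
```

View pics/w3.png

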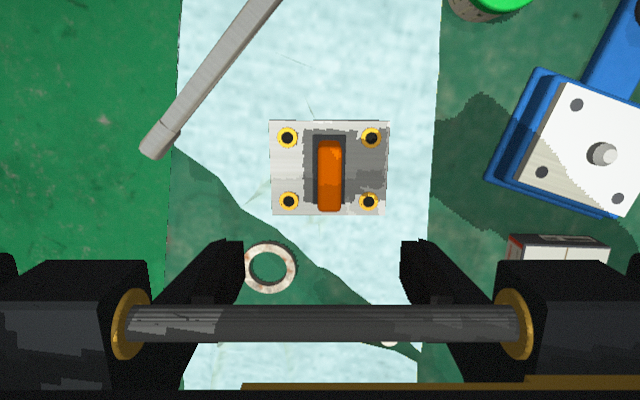

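Call:
send_rows([
  {"dx": 0,"dy": 0,"dz": 20,"turn": 0,"grip": 0.8},
  {"dx": 0,"dy": 0,"dz": 30,"turn": 0,"grip": 0.8},
  {"dx": 0,"dy": 0,"dz": 30,"turn": 0,"grip": 0.8},
  {"dx": 0,"dy": 0,"dz": 20,"turn": 0,"grip": 0.8},
  {"dx": 0,"dy": 0,"dz": 0,"turn": 0,"grip": 0.7},
])

```text
clock: 11.35
tool_pos: [0.4879, 0.4024, 0.0974]
eef_rot: [0.997, 0.083, -0.002, 0.002]
contact_force: [-0.8, -0.4, 0.5]
opening: 0.734
```

```bash
python3 - <<'E'
from meas import *
tool([.4887,.406,.029])
E
```

```text
t 11.35 tcp [0.4879 0.4024 0.0974] yawx 9.48 tilt [-0.003 -0.005 -1.   ] F [-0.8 -0.4  0.5] q [-0.68  0.88 -0.15  1.64  0.19  0.64 -2.34] op 0.734
tool shift mm [ 1.6 -3.7 68.3]
```

Call:
send_rows([
  {"dx": 0.5,"dy": -1,"dz": 20,"turn": -0.005,"grip": 0.7},
  {"dx": 0,"dy": 0,"dz": 20,"turn": 0,"grip": 0.7},
  {"dx": 0,"dy": 0,"dz": 18,"turn": 0,"grip": 0.7},
  {"dx": 0,"dy": 0,"dz": 10,"turn": 0,"grip": 0.7},
  {"dx": 0,"dy": 0,"dz": 0,"turn": 0,"grip": 0.7},
  {"dx": 0,"dy": 0,"dz": 0,"turn": 0,"grip": 0.6},
])

```text
clock: 11.95
tool_pos: [0.4897, 0.4068, 0.0328]
eef_rot: [0.996, 0.085, 0.001, -0.0]
contact_force: [-0.7, 0.1, 0.2]
opening: 0.636
```

```bash
python3 - <<'E'
from meas import *
tool([.4887,.406,.029])
E
```

```text
t 11.95 tcp [0.4897 0.4068 0.0328] yawx 9.77 tilt [ 0.001  0.001 -1.   ] F [-0.7  0.1  0.2] q [-0.7   0.98 -0.13  1.65  0.21  0.52 -2.35] op 0.636
tool shift mm [-1.1  0.6  3.8]
```

Call:
send_rows([
  {"dx": -0.5,"dy": 0,"dz": 4,"turn": 0,"grip": 0.3},
  {"dx": 0,"dy": 0,"dz": 0,"turn": 0,"grip": 0.1},
  {"dx": 0,"dy": 0,"dz": 0,"turn": 0,"grip": 0},
  {"dx": 0,"dy": 0,"dz": 0,"turn": 0,"grip": 0},
  {"dx": 0,"dy": 0,"dz": 0,"turn": 0,"grip": 0},
  {"dx": 0,"dy": 0,"dz": 0,"turn": 0,"grip": 0},
  {"dx": 0,"dy": 0,"dz": 0,"turn": 0,"grip": 0},
], force=55)

```text
clock: 12.65
tool_pos: [0.4884, 0.4066, 0.0279]
eef_rot: [0.996, 0.085, 0.0, -0.0]
contact_force: [0.1, 0.2, 2.6]
opening: 0.225
```

```bash
python3 - <<'E'
from meas import *
tool([.4887,.406,.029])
E
```

```text
t 12.65 tcp [0.4884 0.4066 0.0279] yawx 9.79 tilt [ 0.  0. -1.] F [0.1 0.2 2.6] q [-0.7   0.99 -0.12  1.66  0.21  0.51 -2.36] op 0.225
tool shift mm [ 0.2  0.6 -1.1]
```

Call:
send_rows([
  {"dx": 0,"dy": 0,"dz": -8,"turn": 0,"grip": 0},
  {"dx": 0,"dy": 0,"dz": -18,"turn": 0,"grip": 0},
  {"dx": 0,"dy": 0,"dz": -24,"turn": 0,"grip": 0},
  {"dx": 0,"dy": 0,"dz": -24,"turn": 0,"grip": 0},
  {"dx": 0,"dy": 0,"dz": -24,"turn": 0,"grip": 0},
  {"dx": 0,"dy": 0,"dz": -18,"turn": 0.05,"grip": 0},
  {"dx": 0,"dy": 0,"dz": -4,"turn": 0.07,"grip": 0},
  {"dx": 0,"dy": 0,"dz": 0,"turn": 0.08,"grip": 0},
  {"dx": 0,"dy": 0,"dz": 0,"turn": 0.07,"grip": 0},
  {"dx": 0,"dy": 0,"dz": 0,"turn": 0.05,"grip": 0},
  {"dx": 0,"dy": 0,"dz": 0,"turn": 0,"grip": 0},
])

```text
clock: 13.75
tool_pos: [0.4877, 0.4061, 0.1474]
eef_rot: [0.997, -0.075, -0.0, 0.001]
contact_force: [-0.1, -0.7, -4.2]
opening: 0.224
```

```bash
python3 - <<'E'
from meas import *
tool([.533,.1832,.148])
E
```

```text
t 13.75 tcp [0.4877 0.4061 0.1474] yawx -8.55 tilt [-0.001 -0.001 -1.   ] F [-0.1 -0.7 -4.2] q [-0.73  0.81 -0.07  1.62  0.08  0.72 -2.56] op 0.224
tool shift mm [ 77.9 213.7  -0.4]
```

Call:
send_rows([
  {"dx": 3,"dy": 8,"dz": 0,"turn": 0,"grip": 0},
  {"dx": 6,"dy": 17,"dz": 0,"turn": 0,"grip": 0},
  {"dx": 9,"dy": 24,"dz": 0,"turn": 0,"grip": 0},
  {"dx": 9,"dy": 24,"dz": 0,"turn": 0,"grip": 0},
  {"dx": 9,"dy": 24,"dz": 0,"turn": 0,"grip": 0},
  {"dx": 9,"dy": 24,"dz": 0,"turn": 0,"grip": 0},
  {"dx": 9,"dy": 24,"dz": 0,"turn": 0,"grip": 0},
  {"dx": 9,"dy": 24,"dz": 0,"turn": 0,"grip": 0},
  {"dx": 8,"dy": 22,"dz": 0,"turn": 0,"grip": 0},
  {"dx": 5,"dy": 15,"dz": 0,"turn": 0,"grip": 0},
  {"dx": 2,"dy": 8,"dz": 0,"turn": 0,"grip": 0},
  {"dx": 0,"dy": 0,"dz": 0,"turn": 0,"grip": 0},
  {"dx": 0,"dy": 0,"dz": 0,"turn": 0,"grip": 0},
])

```text
clock: 15.05
tool_pos: [0.5334, 0.1845, 0.1478]
eef_rot: [0.997, -0.074, -0.0, -0.001]
contact_force: [-0.0, -0.2, -3.4]
opening: 0.218
```

```bash
python3 - <<'E'
from meas import *
tool([.533,.1832,.092])
for n in ['scene','wrist','top']:
    p=snapshot(n); a=cv2.cvtColor(p['img'],cv2.COLOR_RGB2BGR)
    if n!='wrist': a=cv2.resize(a[90:290,230:430] if n=='scene' else a[120:300,200:460],None,fx=2.9,fy=2.9,interpolation=cv2.INTER_CUBIC)
    cv2.imwrite(f'pics/{n}4.png',a)
E
```

```text
t 15.05 tcp [0.5334 0.1845 0.1478] yawx -8.47 tilt [ 0.     0.001 -1.   ] F [-0.  -0.2 -3.4] q [-0.35  0.73 -0.11  1.84  0.14  0.58 -2.27] op 0.218
tool shift mm [-0.2  1.5 55.8]
```

View pics/scene4.png

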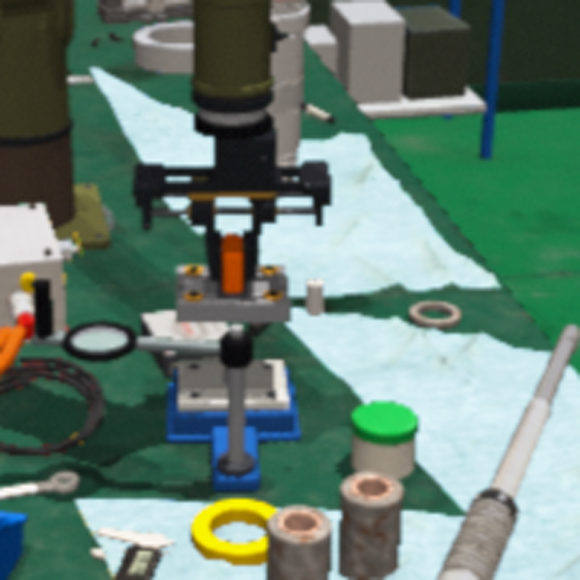

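View pics/wrist4.png

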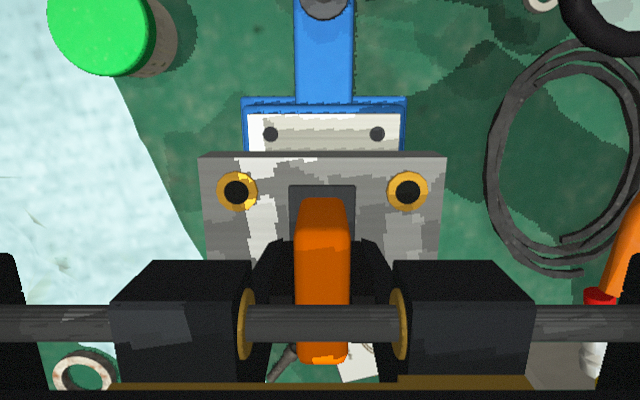

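Call:
send_rows([
  {"dx": 0,"dy": 1,"dz": 10,"turn": 0,"grip": 0},
  {"dx": 0,"dy": 0,"dz": 16,"turn": 0,"grip": 0},
  {"dx": 0,"dy": 0,"dz": 16,"turn": 0,"grip": 0},
  {"dx": 0,"dy": 0,"dz": 10,"turn": 0,"grip": 0},
  {"dx": 0,"dy": 0,"dz": 6,"turn": 0,"grip": 0},
  {"dx": 0,"dy": 0,"dz": 3,"turn": 0,"grip": 0},
  {"dx": 0,"dy": 0,"dz": 1,"turn": 0,"grip": 0},
  {"dx": 0,"dy": 0,"dz": 1,"turn": 0,"grip": 0},
  {"dx": 0,"dy": 0,"dz": 0,"turn": 0,"grip": 0},
])

```text
clock: 16.1
tool_pos: [0.5338, 0.1824, 0.0851]
eef_rot: [0.997, -0.075, 0.0, -0.0]
contact_force: [0.2, -0.3, -3.4]
opening: 0.218
```

```bash
python3 - <<'E'
from meas import *
tool([.533,.1832,.082])
E
```

```text
t 16.1 tcp [0.5338 0.1824 0.0851] yawx -8.55 tilt [ 0.001  0.    -1.   ] F [ 0.2 -0.3 -3.4] q [-0.36  0.84 -0.09  1.87  0.16  0.44 -2.28] op 0.218
tool shift mm [-0.9 -0.7  3.1]
```

Call:
send_rows([
  {"dx": 0,"dy": 0,"dz": 1.5,"turn": 0,"grip": 0},
  {"dx": 0,"dy": 0,"dz": 1,"turn": 0,"grip": 0},
  {"dx": 0,"dy": 0,"dz": 1,"turn": 0,"grip": 0},
  {"dx": 0,"dy": 0,"dz": 0.5,"turn": 0,"grip": 0},
  {"dx": 0,"dy": 0,"dz": 0,"turn": 0,"grip": 0},
])

```text
clock: 16.6
tool_pos: [0.5335, 0.1823, 0.0818]
eef_rot: [0.997, -0.075, 0.0, -0.0]
contact_force: [-2.5, 0.1, 6.4]
opening: 0.224
```

```bash
python3 - <<'E'
from meas import *
tool([.533,.1832,.082])
E
```

```text
t 16.6 tcp [0.5335 0.1823 0.0818] yawx -8.55 tilt [ 0.001  0.    -1.   ] F [-2.5  0.1  6.4] q [-0.36  0.84 -0.09  1.87  0.16  0.43 -2.28] op 0.224
tool shift mm [-0.7 -0.8 -0.2]
```

Call:
send_rows([
  {"dx": 1,"dy": 0,"dz": 0,"turn": 0,"grip": 0},
  {"dx": 1.5,"dy": 0,"dz": 0,"turn": 0,"grip": 0},
  {"dx": 1.5,"dy": 0,"dz": 0,"turn": 0,"grip": 0},
  {"dx": 1.5,"dy": 0,"dz": 0,"turn": 0,"grip": 0},
  {"dx": 1.5,"dy": 0,"dz": 0,"turn": 0,"grip": 0},
])

```text
clock: 17.1
tool_pos: [0.5344, 0.1822, 0.0819]
eef_rot: [0.997, -0.073, -0.005, 0.001]
contact_force: [-15.6, 2.6, 19.7]
opening: 0.223
```

```bash
python3 - <<'E'
from meas import *
tool([.5477,.181,.082])
E
```

```text
t 17.1 tcp [0.5344 0.1822 0.0819] yawx -8.42 tilt [-0.01  -0.001 -1.   ] F [-15.6   2.6  19.7] q [-0.35  0.84 -0.1   1.86  0.16  0.45 -2.28] op 0.223
tool shift mm [13.3 -0.8 -0.2]
```

Call:
send_rows([
  {"dx": 0.5,"dy": 0,"dz": -0.8,"turn": 0,"grip": 0},
  {"dx": 1,"dy": 0,"dz": -0.5,"turn": 0,"grip": 0},
  {"dx": 1,"dy": 0,"dz": 0,"turn": 0,"grip": 0},
])

```text
clock: 17.4
tool_pos: [0.5436, 0.1807, 0.082]
eef_rot: [0.997, -0.075, 0.001, 0.0]
contact_force: [1.2, 0.0, -4.0]
opening: 0.225
```

```bash
python3 - <<'E'
from meas import *
tool([.5477,.181,.082])
E
```

```text
t 17.4 tcp [0.5436 0.1807 0.082 ] yawx -8.57 tilt [ 0.001 -0.    -1.   ] F [ 1.2  0.  -4. ] q [-0.35  0.85 -0.09  1.85  0.16  0.45 -2.27] op 0.225
tool shift mm [ 4.  -0.9 -0. ]
```

Call:
send_rows([
  {"dx": 0.5,"dy": 0,"dz": 1,"turn": 0,"grip": 0},
  {"dx": 0.5,"dy": 0,"dz": 1,"turn": 0,"grip": 0},
  {"dx": 0.5,"dy": 0,"dz": 0.5,"turn": 0,"grip": 0},
  {"dx": 0,"dy": 0,"dz": 0,"turn": 0,"grip": 0},
])

```text
clock: 17.8
tool_pos: [0.5444, 0.1806, 0.0792]
eef_rot: [0.997, -0.075, -0.0, 0.0]
contact_force: [0.1, 1.0, -4.1]
opening: 0.219
```

```bash
python3 - <<'E'
from meas import *
tool([.5477,.181,.082])
E
```

```text
t 17.8 tcp [0.5444 0.1806 0.0792] yawx -8.55 tilt [-0. -0. -1.] F [ 0.1  1.  -4.1] q [-0.35  0.85 -0.09  1.84  0.16  0.45 -2.27] op 0.219
tool shift mm [ 3.2 -0.9 -2.8]
```

Call:
send_rows([
  {"dx": 1,"dy": 0,"dz": 1,"turn": 0,"grip": 0},
  {"dx": 1,"dy": 0,"dz": 1,"turn": 0,"grip": 0},
  {"dx": 0.7,"dy": 0,"dz": 1,"turn": 0,"grip": 0},
  {"dx": 0,"dy": 0,"dz": 0.5,"turn": 0,"grip": 0},
  {"dx": 0,"dy": 0,"dz": 0,"turn": 0,"grip": 0},
])

```text
clock: 18.3
tool_pos: [0.547, 0.1803, 0.0759]
eef_rot: [0.997, -0.075, -0.0, 0.0]
contact_force: [0.5, 0.0, -2.8]
opening: 0.224
```

```bash
python3 - <<'E'
from meas import *
tool([.5477,.181,.068])
E
```

```text
t 18.3 tcp [0.547  0.1803 0.0759] yawx -8.55 tilt [-0. -0. -1.] F [ 0.5  0.  -2.8] q [-0.34  0.86 -0.09  1.84  0.16  0.45 -2.27] op 0.224
tool shift mm [ 0.6 -0.8  7.9]
```

Call:
send_rows([
  {"dx": 0.3,"dy": -0.3,"dz": 1,"turn": 0,"grip": 0},
  {"dx": 0,"dy": 0,"dz": 1,"turn": 0,"grip": 0},
  {"dx": 0,"dy": 0,"dz": 1,"turn": 0,"grip": 0},
  {"dx": 0,"dy": 0,"dz": 0,"turn": 0,"grip": 0},
])

```text
clock: 18.7
tool_pos: [0.5472, 0.1805, 0.0728]
eef_rot: [0.997, -0.075, -0.0, 0.0]
contact_force: [-0.7, -0.0, -3.7]
opening: 0.221
```

```bash
python3 - <<'E'
from meas import *
tool([.5477,.181,.068])
E
```

```text
t 18.7 tcp [0.5472 0.1805 0.0728] yawx -8.55 tilt [-0. -0. -1.] F [-0.7 -0.  -3.7] q [-0.35  0.87 -0.09  1.84  0.16  0.45 -2.27] op 0.221
tool shift mm [ 0.4 -0.6  4.8]
```

Call:
send_rows([
  {"dx": 0,"dy": 0,"dz": 1,"turn": 0,"grip": 0},
  {"dx": 0,"dy": 0,"dz": 1,"turn": 0,"grip": 0},
  {"dx": 0,"dy": 0,"dz": 1,"turn": 0,"grip": 0},
  {"dx": 0,"dy": 0,"dz": 1,"turn": 0,"grip": 0},
  {"dx": 0,"dy": 0,"dz": 0,"turn": 0,"grip": 0},
])

```text
clock: 19.2
tool_pos: [0.5472, 0.1805, 0.0688]
eef_rot: [0.997, -0.074, -0.0, 0.0]
contact_force: [0.7, 0.1, -3.2]
opening: 0.223
```

```bash
python3 - <<'E'
from meas import *
tool([.5477,.181,.068])
E
```

```text
t 19.2 tcp [0.5472 0.1805 0.0688] yawx -8.54 tilt [-0. -0. -1.] F [ 0.7  0.1 -3.2] q [-0.35  0.87 -0.09  1.84  0.16  0.44 -2.27] op 0.223
tool shift mm [ 0.4 -0.6  0.8]
```

Call:
send_rows([
  {"dx": 0,"dy": 0,"dz": 0.5,"turn": 0,"grip": 0},
  {"dx": 0,"dy": 0,"dz": 0.5,"turn": 0,"grip": 0},
  {"dx": 0,"dy": 0,"dz": 0.5,"turn": 0,"grip": 0},
  {"dx": 0,"dy": 0,"dz": 0.5,"turn": 0,"grip": 0},
  {"dx": 0,"dy": 0,"dz": 0,"turn": 0,"grip": 0},
  {"dx": 0,"dy": 0,"dz": 0,"turn": 0,"grip": 0},
])

```text
clock: 19.8
tool_pos: [0.5474, 0.1805, 0.0679]
eef_rot: [0.997, -0.075, 0.0, -0.0]
contact_force: [-2.0, -1.0, 4.8]
opening: 0.219
```

```bash
python3 - <<'E'
from meas import *
tool([.5477,.181,.068])
E
```

```text
t 19.8 tcp [0.5474 0.1805 0.0679] yawx -8.55 tilt [ 0. -0. -1.] F [-2.  -1.   4.8] q [-0.35  0.87 -0.09  1.84  0.17  0.43 -2.27] op 0.219
tool shift mm [ 0.2 -0.5 -0.1]
```

Call:
send_rows([
  {"dx": 0,"dy": 0,"dz": 0.5,"turn": 0,"grip": 0},
  {"dx": 0,"dy": 0,"dz": 0.5,"turn": 0,"grip": 0},
  {"dx": 0,"dy": 0,"dz": 0,"turn": 0,"grip": 0},
  {"dx": 0,"dy": 0,"dz": 0,"turn": 0,"grip": 0},
])

```text
clock: 20.2
tool_pos: [0.5474, 0.1805, 0.0678]
eef_rot: [0.997, -0.075, 0.0, -0.0]
contact_force: [-4.2, -2.0, 13.1]
opening: 0.222
```

```bash
python3 - <<'E'
from meas import *
tool([.5477,.181,.068])
for n in ['top','scene','wrist']:
    p=snapshot(n); a=cv2.cvtColor(p['img'],cv2.COLOR_RGB2BGR);C=cloud(p);X,Y,Z=C[...,0],C[...,1],C[...,2]
    near=(p['depth']>0)&(abs(X-.548)<.1)&(abs(Y-.18)<.1)
    rect(C,near&(Z>.052)&(Z<.068),n+' plate')
    if n=='scene': a=cv2.resize(a[90:290,230:430],None,fx=2.9,fy=2.9,interpolation=cv2.INTER_CUBIC)
    cv2.imwrite(f'pics/{n}5.png',a)
st()
E
```

```text
t 20.2 tcp [0.5474 0.1805 0.0678] yawx -8.55 tilt [ 0.001  0.    -1.   ] F [-4.2 -2.  13.1] q [-0.35  0.87 -0.09  1.84  0.17  0.43 -2.27] op 0.222
tool shift mm [ 0.2 -0.5 -0.2]
top plate 73 [0.5175 0.2253 0.0612] [515.1 225.3] [36.8 19. ] 56.3 z [0.058 0.061 0.065] box [[497.0, 215.0], [513.0, 205.0], [533.0, 235.0], [517.0, 246.0]]
scene plate 213 [0.5701 0.2147 0.0616] [557.1 216.1] [ 40.1 100.3] 79.5 z [0.054 0.062 0.066] box [[504.0, 206.0], [603.0, 187.0], [610.0, 227.0], [511.0, 245.0]]
wrist plate 20878 [0.5727 0.1767 0.0601] [566.3 177.8] [110.9  53.4] 81.3 z [0.058 0.06  0.063] box [[532.0, 127.0], [584.0, 119.0], [601.0, 229.0], [548.0, 237.0]]
t 20.35 tcp [0.5474 0.1805 0.0678] yawx -8.55 tilt [ 0.001 -0.    -1.   ] F [-4.  -0.3 13.9] q [-0.35  0.87 -0.09  1.84  0.17  0.43 -2.27] op 0.224
```

View pics/scene5.png

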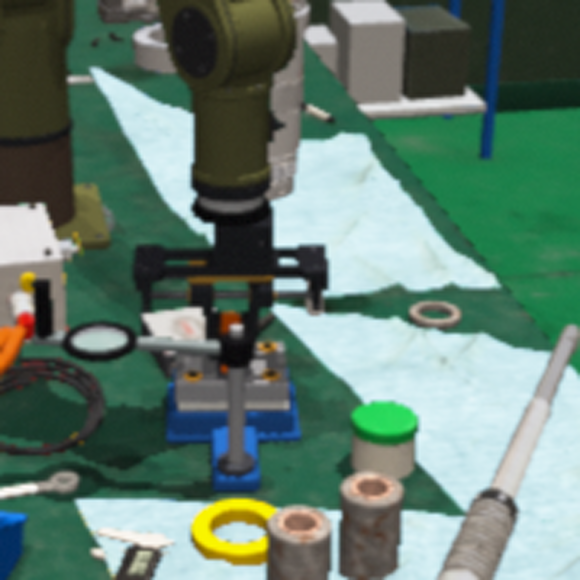

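View pics/wrist5.png

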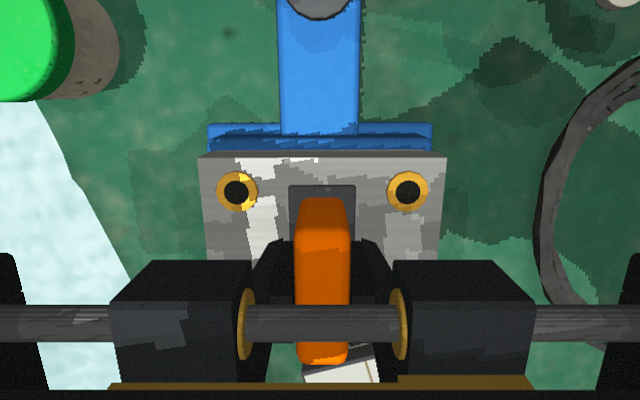

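Call:
send_rows([
  {"dx": 0,"dy": 0,"dz": 0.2,"turn": 0,"grip": 0},
  {"dx": 0,"dy": 0,"dz": 0,"turn": 0,"grip": 0},
  {"dx": 0,"dy": 0,"dz": 0,"turn": 0,"grip": 0},
  {"dx": 0,"dy": 0,"dz": 0,"turn": 0,"grip": 0},
  {"dx": 0,"dy": 0,"dz": 0,"turn": 0,"grip": 0},
])

```text
clock: 20.85
tool_pos: [0.5474, 0.1805, 0.0678]
eef_rot: [0.997, -0.075, 0.0, -0.0]
contact_force: [-3.8, -0.5, 14.8]
opening: 0.219
```

```bash
python3 - <<'E'
from meas import *
s,_=st()
if 12<s['contact_force'][2]<20: print(finish_job())
E
```

```text
t 20.85 tcp [0.5474 0.1805 0.0678] yawx -8.55 tilt [ 0.001 -0.    -1.   ] F [-3.8 -0.5 14.8] q [-0.35  0.87 -0.09  1.84  0.17  0.43 -2.27] op 0.219
the job is handed in; nothing more can be done
None
```

The job is handed in at 20.9 s: the lens arm is swung aside, and the plate is seated on the pin, still gripped and pressed down.

- **Lens arm:** I gripped it by the knob and swung it about 80° to the right. The later pictures show it well clear of the fixture.
- **Plate:** I picked it up by the orange grip and rested it on the pin with the pin about 14 mm off centre. The first slide stuck, with about 16 N sideways and 20 N vertical. I eased off the downward push, and it then slid and dropped over the pin. I can't tell whether it stayed in contact with the pin for the whole slide: the force fell to just the plate's weight before the drop.
- **Last checks:**
  - The plate's top measured 60 mm above the bench, as it should when fully down (40 + 20 mm). The tool had dropped 14 mm from where the plate rested on the pin, which is the pin's height.
  - Tool yaw was −8.55° against about −8.4° measured for the fixture, so the plate is square to within about 0.2°.
  - The downward push read 14.8 N, with about 4 N sideways. The jaws were still on the bar at 19–20 mm opening with 55 N set.
- **Other items:** the grease pot, spanner and tape roll were never touched and look unmoved in the last scene picture, though I didn't re-measure them. No check failed.

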